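# Set the green gas regulator and lock it

## Robot

A 6-joint arm with a two-finger parallel gripper is mounted at the origin on a cart in front of the work surface, level with it; the furniture and walls round the work are solid. World frame = base frame: x ahead of the robot, y to its left, z up, the work surface at z = 0. Lengths are in m, angles in rad, forces in N, time in s.
With the tool pointing down it reaches from about 0.375 to 0.9 m from the base axis. Payload 3.1 kg.
Tool frame: the origin (TCP) lies between the finger pads; the fingertips stand manip.nose_length ahead of it and the grasp point (between the pads) lies 5 mm behind it (manip.nose_length is the distance from the TCP to the fingertips, in m); z points along the fingers, y is the line along which they close (so a half turn about z gives the same grasp; the last joint's range is limited). The gripper opens to 85 mm and grips with 20 to 120 N. Pads are 22 mm wide; open, the fingers measure 114 mm over their backs; the gripper's body (76 mm by 85 mm) begins 54 mm behind the grasp point. The pads swing forward as they close: fully open they stand 13 mm farther back than shut.
Start: joints at [-0.178, 0.527, 1.433, -0, 1.181, -0.178], TCP at [0.625, 0, 0.245] pointing down, gripper open.
Joint ranges: [-3.08, 3.08], [-0.75, 2.2], [0.22, 2.44], [-1.43, 4.57], [0, 2.65], [-2.85, 2.85]. Speed limits (rad/s): [2.79, 2.79, 3.14, 3.14, 3.14, 3.14].

## Interface

Orientations are given as a unit quaternion [x, y, z, w].
In Python, from station import monitor, eyes, job, manip gives the robot as it stands.
- The arm moves only by the shell command python3 -m pendant 'ROWS' [FORCE]. ROWS is JSON, a list that holds one entry, the list of rows, each a list of 7 numbers: the shift along the tool's x, y, z as a fraction of full scale, then the turn, a rotation vector about the tool's x, y, z as a fraction of full scale, then the opening, from 0 (shut) to 1 (fully open). A call has 1 to 20 rows; each row shifts and turns the commanded pose from where the row before left it, along the tool's axes as they then stand; what a row does not reach is not made up. Full scale, the value 1, is 800 mm for a shift and 0.12 rad for a turn. A row lasts 1/10 s, in which the tool goes at most 50 mm and 8.59 degrees, less where a joint would pass 70% of its speed; a pose out of reach is approached as far as the arm can. A call with a number of a shift or a turn outside -1 to 1 is refused whole. A call with a gripper value outside its range is refused whole. The fingers move at their own pace and stop on an object; FORCE is the grip in N (left out, the last holds). Time passes only in rows, so rows that do not move let the fingers close. It gives the time, the measured TCP pose, the force, the opening and the grip force at its end, in the units of the state.
- monitor.sense(): the state, without advancing time (a new reading comes with each control period).
- eyes.snapshot(name): name is "scene" or "side" or "wrist"; returns a dict with "pixels" (384x512x3 uint8, red, green, blue), "depth" (384x512 float32, m along the optical axis (not along the pixel's ray), 0 where there is no reading), "intrinsics" (3x3 intrinsics, pixels), "eye" and "attitude" of the camera in the world. Camera axes: x right, y down, z forward; pixel columns grow to the right and rows downward; lengths in m; the calibration is good to about 2 mm. A picture is of the moment at which its call begins.
- job.sign_off(): hands the job in; it is judged then, once.
The state is a dict: "t": time; "q": joint angles; "qd": joint speeds; "tau": joint torques, N m; "tcp_pos": TCP position; "tool_rot": TCP orientation; "force": force on the tool from outside, world axes, zero at the start; "ft_torque": the same for the moment, N m; "finger_gap": opening from 0.0 (shut) to 1.0 (fully open); "gripper_force": force on a finger pad.
Only numpy, scipy, OpenCV 4.12 (cv2) and the standard library are available. Lean on these libraries where they do the work, as an engineer would, in place of code of your own. Each camera call takes 0.05 s, during which the arm holds its last target. There are 200 camera calls.

## Task

Set the bench gas regulator that has the green knob: turn its knob until the white pointer stands at the red mark on the dial, then slide its orange fork lock fully home over the base of the knob, and let go. Leave the regulator with the blue knob alone.

Things in the scene. Friction and masses are not known exactly. Their poses are not given: they have to be found in the camera images.
- green_reg_grip (a point): Green knob: upright bar 52 mm long, 16 thick, on a vertical axle on a fixed grey housing (190 x 90 mm, top at 40 mm). Bar spans 55 to 89 mm above the worktop; this point is on the axle at 75 mm, the grip height. x axis: level, along the bar to the pointer end (white line). Begins 0.4 to 1.5 rad anticlockwise (from above) of the mark; turns with 0.05 N m friction and stays where left.
- red_mark (a point): Red mark, a 12 x 7 mm clip fixed on the green regulator's dial, 42 mm from the knob's axle, 43 mm above the worktop. The point is its centre; its x axis points level from the axle outward through the mark. The knob is set when its x axis points the same way.
- green_reg_fin (a point): Fin of the green regulator's orange fork lock: 30 mm long (along the slide), 12 thick, top at 85 mm, on a flat fork 56 mm wide with its top at 52 mm. Point on the fin at 75 mm above the worktop. Its -x axis points level to the knob's axle: the lock slides that way, 2 N friction. 104 to 110 mm from the axle at the start, 60 mm fully home at its stop (fork round the axle, clear below the green bar).
- blue_reg: The other regulator, same build and size but with a blue knob, fixed to the worktop to the left or right of the first; not to be touched. Origin on the worktop under its knob's axle; x axis level from the axle towards its lock.

How it is judged:
On the way, in this order (a step that is already met when the one before it is completed fails the run):
1. the green knob's pointer is at the red mark, within 11 degrees, with the lock still open (angle between the x axis of green_reg_grip and the x axis of red_mark, either way round below 0.2 rad and x of red_mark in the frame of green_reg_grip above 0 m and horizontal distance between green_reg_fin and green_reg_grip above 0.09 m), for 0.2 s.
2. the lock is slid home, within 10 mm, with the pointer still at the mark (angle between the x axis of green_reg_grip and the x axis of red_mark, either way round below 0.2 rad and horizontal distance between green_reg_fin and green_reg_grip below 0.07 m), for 0.2 s.
At the end, for the whole second after the job is handed in: The green knob's pointer end points at the red mark within 11 degrees, and the lock's fin is within 70 mm of the knob's axle (fully home is 60 mm) (all of step 2 and x of red_mark in the frame of green_reg_grip above 0 m); the robot touches nothing.
It fails at once if the regulator with the blue knob is touched (over 2 N) (contact force between any of the fingers, the arm and blue_reg above 2 N).
It also fails if it takes over 45 s, if anything falls off the work surface, if the arm or the gripper's body presses on something with over 40 N, if the wrist force passes 120 N, or if a joint passes its speed limit or range.

## Working session

There is one attempt and no reset: what is moved stays moved. The work goes in short steps, Python scripts to look and compute and a shell command to move; the robot and the scene stay as the last step left them, time stands still between calls to the robot, and variables do not carry over. Pictures are saved under pics/ and viewed, at most 10 in all, crops included, and the job is handed in when it is done.

```bash
ls; mkdir -p pics
python3 - <<'E'
from station import monitor, eyes, manip
import cv2,numpy as np
print(manip.nose_length); s=monitor.sense(); print(s)
for n in ("scene","wrist"):
    d=eyes.snapshot(n); cv2.imwrite(f"pics/{n}0.png",d["pixels"][...,::-1]); np.savez(f"{n}0.npz",**d); print(n,d["eye"],d["attitude"],d["intrinsics"])
E
```

```text
pics
0.014
{'t': 0.0, 'q': array([-1.78477000e-01,  5.28446897e-01,  1.43395250e+00,  4.41862911e-05,
        1.18139099e+00, -1.78510825e-01]), 'qd': array([-8.77256542e-04, -1.46151297e-05, -2.19390020e-03,  3.15558722e-03,
        8.26111392e-05,  1.81223913e-03]), 'tau': array([ 2.50220628e-04, -4.42344439e+01, -1.78024775e+01, -2.06930472e-04,
        8.36740597e-03,  2.24214921e-05]), 'tcp_pos': array([6.24292357e-01, 1.83238062e-04, 2.44329463e-01]), 'tool_rot': array([ 7.07100342e-01,  7.07112366e-01, -6.09932991e-04, -9.14281282e-04]), 'force': array([ 0.30034839, -0.31609645,  0.08759007]), 'ft_torque': array([ 0.00084324, -0.02333297,  0.01104722]), 'gripper_force': 0.0, 'finger_gap': 0.9980549346695238}
scene [ 0.04665924 -0.75526736  0.5376337 ] [ 0.81561676 -0.220743    0.14301889 -0.51535175] [[498.51078741   0.         252.34392662]
 [  0.         498.51078741 192.91997422]
 [  0.           0.           1.        ]]
wrist [0.62473222 0.08001072 0.37331444] [ 9.87352689e-01  2.60315873e-04 -1.23259458e-03  1.58534162e-01] [[281.44070922   0.         253.93882309]
 [  0.         281.44070922 194.3495294 ]
 [  0.           0.           1.        ]]
```

View pics/scene0.png

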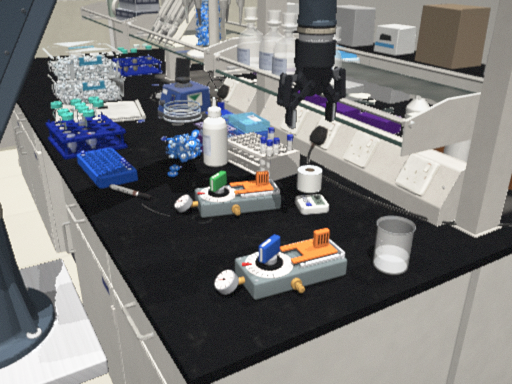

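View pics/wrist0.png

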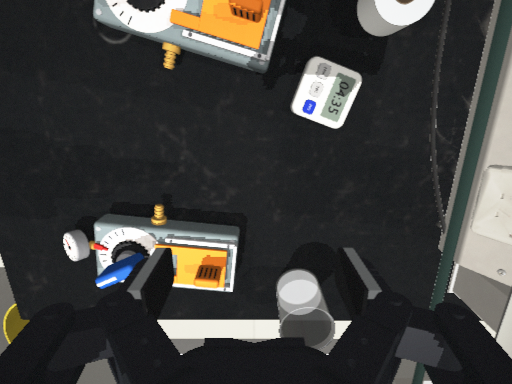

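The scene view shows the green regulator at about (225,195) with its lock to the right (+x), and the blue one nearer the camera at (285,265). In the wrist view the green regulator is cut off at the top left (190,20). I'll locate it roughly, then move the wrist camera over it.

```bash
cat > h.py <<'E'
import numpy as np,cv2
from scipy.spatial.transform import Rotation as R
def plane(d,uv,z):
    uv=np.atleast_2d(uv).astype(float); r=np.c_[uv,np.ones(len(uv))]@np.linalg.inv(d["intrinsics"]).T
    r=r@R.from_quat(d["attitude"]).as_matrix().T; e=d["eye"]
    return e+r*((z-e[2])/r[:,2])[:,None]
def cloud(d,m):
    v,u=np.nonzero(m&(d["depth"]>0)); z=d["depth"][v,u]
    r=np.c_[u,v,np.ones(len(u))]@np.linalg.inv(d["intrinsics"]).T*z[:,None]
    return d["eye"]+r@R.from_quat(d["attitude"]).as_matrix().T
def hsv(d): return cv2.cvtColor(d["pixels"],cv2.COLOR_RGB2HSV)
RNG=dict(green=((45,120,60),(80,255,255)),orange=((8,180,120),(18,255,255)),blue=((105,150,60),(125,255,255)),red=((0,170,120),(5,255,255)))
def mask(d,c): return cv2.inRange(hsv(d),*[np.array(x) for x in RNG[c]])>0
def biggest(m):
    n,l,s,c=cv2.connectedComponentsWithStats(m.astype(np.uint8)); i=1+np.argmax(s[1:,4]); return l==i
E
python3 - <<'E'
from h import *
d=dict(np.load("scene0.npz"))
m=mask(d,"green"); m[:160]=0; m[:,:195]=0; m=biggest(m); p=cloud(d,m); print(m.sum(),p.mean(0),p.min(0),p.max(0))
m=mask(d,"orange"); m[215:]=0; p=cloud(d,m); print(m.sum(),p.mean(0),p.min(0),p.max(0))
E
```

```text
182 [0.51782213 0.18654792 0.07331338] [ 0.49351863  0.16876073 -0.00299458] [0.62744121 0.39648761 0.08946851]
167 [0.60502932 0.16274607 0.05998662] [ 0.542609    0.13006086 -0.00246104] [0.62672931 0.30947627 0.08299826]
```

```bash
python3 -m pendant '[[[0.054,-0.027,0,0,0,0,1],[0.054,-0.027,0,0,0,0,1],[0.054,-0.027,0,0,0,0,1],[0,0,0,0,0,0,1],[0,0,0,0,0,0,1]]]'
python3 - <<'E'
from station import eyes
import cv2,numpy as np
d=eyes.snapshot("wrist"); np.savez("wrist1.npz",**d); cv2.imwrite("pics/wrist1.png",d["pixels"][...,::-1])
E
```

```text
t: 0.6
tcp_pos: [0.5595, 0.1307, 0.2451]
tool_rot: [0.706, 0.708, -0.0, -0.0]
force: [-0.1, -0.1, -0.6]
finger_gap: 0.999
gripper_force: 0.0
```

View pics/wrist1.png

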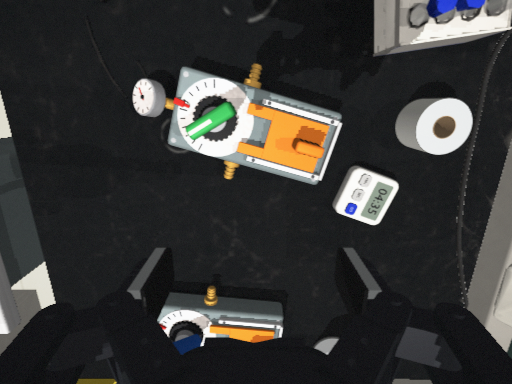

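The wrist view shows the green bar centred near (211,121), with the white line toward its lower-left end (193,133). The red mark is at (181,102) and the fin at (310,145). The pointer is about 64° anticlockwise of the mark, which fits the stated range.

```bash
cat > meas.py <<'E'
from h import *
def meas(d):
    top=slice(0,235)
    def sub(c,f=None):
        m=mask(d,c); m[235:]=0; return m
    # green bar top (+ white line filled) by depth height
    g=cv2.morphologyEx(biggest(sub("green")).astype(np.uint8),cv2.MORPH_CLOSE,np.ones((7,7)))>0
    p=cloud(d,g); t=p[np.abs(p[:,2]-.089)<.006]
    (c,s,a)=cv2.minAreaRect(t[:,:2].astype(np.float32)); print("bar top rect c,size",c,np.round(s,4),"n",len(t),"z",np.median(t[:,2]))
    ax=np.linalg.svd(t[:,:2]-t[:,:2].mean(0))[2][0] if len(t)<3000 else None
    bx=cv2.boxPoints((c,s,a)); e=bx[1]-bx[0],bx[2]-bx[1]; l=max(e,key=np.linalg.norm); print("bar ang",np.degrees(np.arctan2(l[1],l[0])),"pca",np.degrees(np.arctan2(ax[1],ax[0])))
    r=biggest(sub("red")); v,u=np.nonzero(r); pr=plane(d,np.c_[u,v],.045).mean(0); print("red",pr,"n",r.sum(),"depthz",np.median(cloud(d,r)[:,2]))
    o=sub("orange"); po=cloud(d,o); f=po[po[:,2]>.075]; (fc,fs,fa)=cv2.minAreaRect(f[:,:2].astype(np.float32)); print("fin",fc,fs,"med",np.median(f,0))
    c=np.array(c);print("red-axle",np.linalg.norm(pr[:2]-c),np.degrees(np.arctan2(*(pr[:2]-c)[::-1])),"fin-axle",np.linalg.norm(fc-c),np.degrees(np.arctan2(*(fc-c)[::-1])))
    # white line pixels on the bar
    w=g&(hsv(d)[...,1]<90); q=cloud(d,w); q=q[q[:,2]>.08]; print("white",len(q),q.mean(0)[:2]-c if len(q) else None)
    lk=po[(po[:,2]>.045)&(po[:,2]<.058)]; (lc,ls,la)=cv2.minAreaRect(lk[:,:2].astype(np.float32)); print("fork",lc,ls,la)
E
python3 - <<'E'
from meas import *
meas(dict(np.load("wrist1.npz")))
E
```

```text
bar top rect c,size (0.5153824687004089, 0.19263552129268646) [0.0497 0.0156] n 781 z 0.08912508485612786
bar ang 30.64872 pca -149.13856389051335
red [0.47656552 0.20970805 0.045     ] n 73 depthz 0.045194918111306326
fin (0.6156034469604492, 0.16351646184921265) (0.012803218327462673, 0.02976907603442669) med [0.6150505  0.16440363 0.08488548]
red-axle 0.04240549871436121 156.25907700808838 fin-axle 0.10436553121731346 -16.201145933538477
white 126 [-0.00935658 -0.00578832]
fork (0.5514113306999207, 0.181712806224823) (0.05560971796512604, 0.17382478713989258) 74.51237487792969
```

Sizes agree with the task: mark radius 42.4 mm, fin at 104.4 mm, bar height 89 mm. The axle is at (0.5155, 0.1925), the pointer at 210.7° and the mark at 156.3°, so the knob turns 54.5° clockwise. First I'll align the gripper above the bar with a yaw of −59.3°.

```bash
python3 -m pendant '[[[0.0386,-0.0275,0,0,0,0,0.6],[0.0386,-0.0275,0,0,0,0,0.6],[0,0,0.016,0,0,0.958,0.6],[0,0,0.016,0,0,0.958,0.6],[0,0,0.016,0,0,0.958,0.6],[0,0,0.016,0,0,0.958,0.6],[0,0,0.016,0,0,0.958,0.6],[0,0,0.016,0,0,0.958,0.6],[0,0,0.016,0,0,0.958,0.6],[0,0,0.016,0,0,0.958,0.6],[0,0,0.016,0,0,0.958,0.6],[0,0,0,0,0,0,0.6],[0,0,0,0,0,0,0.6]]]'
cat > where.py <<'E'
from h import *
from station import monitor
s=monitor.sense(); M=R.from_quat(s["tool_rot"]).as_matrix()
print("tcp",s["tcp_pos"],"q6",s["q"][5],"yaw of tool y",np.degrees(np.arctan2(M[1,1],M[0,1])),"z",M[:,2],"f",s["force"],s["ft_torque"],s["finger_gap"])
import sys
if len(sys.argv)>3:
    t=np.array(list(map(float,sys.argv[1:4]))); print("shift units",M.T@(t-s["tcp_pos"])/.8)
E
python3 where.py 0.5155 0.1925 0.070
```

```text
t: 1.95
tcp_pos: [0.517, 0.1904, 0.1299]
tool_rot: [0.964, 0.265, -0.0, 0.0]
force: [0.2, 0.0, 0.3]
finger_gap: 0.601
gripper_force: 0.0
tcp [0.51704892 0.19039576 0.12994614] q6 1.184168420055485 yaw of tool y -59.241769010652725 z [-6.91810109e-05 -1.65433706e-04 -9.99999984e-01] f [0.19807083 0.02611696 0.29713311] [ 0.00876309  0.03626398 -0.02307359] 0.601434577724494
shift units [-0.00030783 -0.00325848  0.07493238]
```

```bash
python3 -m pendant '[[[0,-0.0032,0.025,0,0,0,0.6],[0,0,0.025,0,0,0,0.6],[0,0,0.025,0,0,0,0.6],[0,0,0,0,0,0,0.6],[0,0,0,0,0,0,0.1],[0,0,0,0,0,0,0.1],[0,0,0,0,0,0,0.1],[0,0,0,0,0,0,0.1],[0,0,0,0,0,0,0.1],[0,0,0,0,0,0,0.1]]]' 40; python3 where.py 0.5155 0.1925 0.070
```

```text
t: 2.95
tcp_pos: [0.516, 0.1937, 0.0715]
tool_rot: [0.964, 0.265, 0.001, 0.0]
force: [1.1, -0.6, 7.0]
finger_gap: 0.181
gripper_force: 41.1
tcp [0.51598341 0.19366203 0.0714622 ] q6 1.1909668388183732 yaw of tool y -59.267084715401715 z [ 2.95726579e-03  2.90899943e-04 -9.99995585e-01] f [ 1.074895   -0.62968301  6.98307989] [-0.05530829  0.00078607 -0.0228436 ] 0.18129398449771736
shift units [-0.00126662  0.00093743  0.00182553]
```

```bash
python3 -m pendant '[[[0,0,0,0,0,0.99,0.1],[0,0,0,0,0,0.99,0.1],[0,0,0,0,0,0.99,0.1],[0,0,0,0,0,0.99,0.1],[0,0,0,0,0,0.99,0.1],[0,0,0,0,0,0.99,0.1],[0,0,0,0,0,0.99,0.1],[0,0,0,0,0,0.99,0.1],[0,0,0,0,0,0,0.1],[0,0,0,0,0,0,0.1],[0,0,0,0,0,0,0.1],[0,0,0,0,0,0,0.1]]]'; python3 where.py
```

```text
t: 4.15
tcp_pos: [0.516, 0.1924, 0.0715]
tool_rot: [0.979, -0.205, 0.001, 0.001]
force: [0.2, -5.3, 7.0]
finger_gap: 0.179
gripper_force: 41.3
tcp [0.51601565 0.19243362 0.07147995] q6 2.14144771250791 yaw of tool y -113.67152314039357 z [ 0.00260461 -0.00165232 -0.99999524] f [ 0.19194237 -5.2846962   6.98279464] [-0.85182645 -0.00506025 -0.0155819 ] 0.17875673733586164
```

```bash
python3 -m pendant '[[[0,0,0,0,0,0,0.5],[0,0,0,0,0,0,0.5],[0,0,0,0,0,0,0.5],[0,0,-0.05,0,0,0,0.5],[0,0,-0.05,0,0,0,0.5],[-0.04,0,-0.04,0,0,0,0.5],[-0.04,0,-0.04,0,0,0,0.5],[0,0,-0.04,0,0,0,0.5],[0,0,0,0,0,0,0.5],[0,0,0,0,0,0,0.5]]]'
python3 - <<'E'
from station import eyes
from meas import *
d=eyes.snapshot("wrist"); np.savez("wrist2.npz",**d); cv2.imwrite("pics/wrist2.png",d["pixels"][...,::-1])
meas(d)
E
```

```text
t: 5.15
tcp_pos: [0.4564, 0.2197, 0.2466]
tool_rot: [0.979, -0.205, 0.001, -0.0]
force: [-0.1, 0.3, -0.2]
finger_gap: 0.495
gripper_force: 0.0
bar top rect c,size (0.515259325504303, 0.1925605982542038) [0.0157 0.0498] n 775 z 0.08909000269132028
bar ang -24.562748 pca 156.7163191693946
red [0.47527205 0.20965803 0.045     ] n 55 depthz 0.04510346328758158
fin (0.608545184135437, 0.1667804718017578) (0.013671685941517353, 0.014020595699548721) med [0.60823123 0.16748698 0.0845972 ]
red-axle 0.04348913195454535 156.84982095865234 fin-axle 0.09678257250379342 -15.448468057191313
white 137 [-0.01057823  0.00431099]
fork (0.5868885517120361, 0.1722220480442047) (0.05535118281841278, 0.08384684473276138) 74.29545593261719
```

View pics/wrist2.png

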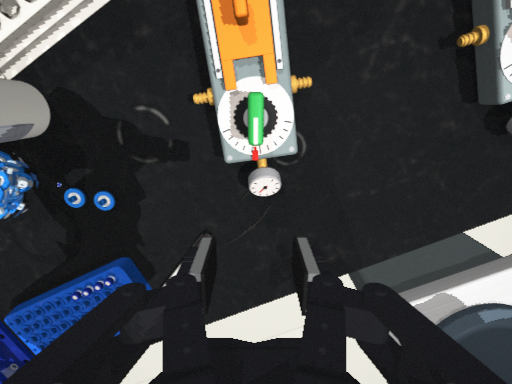

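The view shows the white line pointing at the red mark, with the bar at (256,118) and the mark at (255,153). They agree within 1°. The fin is clipped at the image top, so I'll use its earlier position, (0.6155, 0.1637).

```bash
python3 -m pendant '[[[0,0,0,0,0,-0.545,0.5],[0,0,0,0,0,-0.545,0.5],[0,0,0,0,0,0,0.5],[0,0,0,0,0,0,0.5]]]'; python3 where.py 0.6155 0.1637 0.074
```

```text
t: 5.6
tcp_pos: [0.4558, 0.219, 0.2447]
tool_rot: [0.99, -0.142, -0.001, 0.001]
force: [0.4, 0.0, 0.2]
finger_gap: 0.494
gripper_force: 0.0
tcp [0.4558424  0.21900479 0.24468968] q6 2.0826542582092267 yaw of tool y -106.34570106213381 z [-2.96502722e-03 -6.67424520e-04 -9.99995382e-01] f [0.3761696  0.01701527 0.16585023] [ 0.00552936 -0.00867859  0.02651155] 0.4937258745765816
shift units [0.21152747 0.0098561  0.21281552]
```

```bash
python3 -m pendant '[[[0.053,0.0025,0,0,0,0,0.5],[0.053,0.0025,0,0,0,0,0.5],[0.053,0.0025,0,0,0,0,0.5],[0.0525,0.0025,0.04,0,0,0,0.5],[0,0,0.04,0,0,0,0.5],[0,0,0.02,0,0,0,0.5],[0,0,0,0,0,0,0.5],[0,0,0,0,0,0,0.5]]]'; python3 where.py 0.6155 0.1637 0.074
python3 - <<'E'
from station import eyes
from h import *
d=eyes.snapshot("scene"); cv2.imwrite("pics/s3.png",cv2.resize(d["pixels"][120:240,150:330,::-1],None,fx=4,fy=4))
E
```

```text
t: 6.4
tcp_pos: [0.6143, 0.165, 0.1673]
tool_rot: [0.99, -0.142, -0.001, 0.0]
force: [0.9, -0.1, -0.4]
finger_gap: 0.497
gripper_force: 0.0
tcp [0.6142927  0.16501085 0.16733327] q6 1.941919071329532 yaw of tool y -106.27951438555067 z [-1.09990320e-03 -7.12918101e-05 -9.99999393e-01] f [ 0.94983242 -0.07974405 -0.36382823] [ 0.01115652 -0.0130335   0.00123931] 0.49702950708536137
shift units [0.00202879 0.00110586 0.11666497]
```

View pics/s3.png

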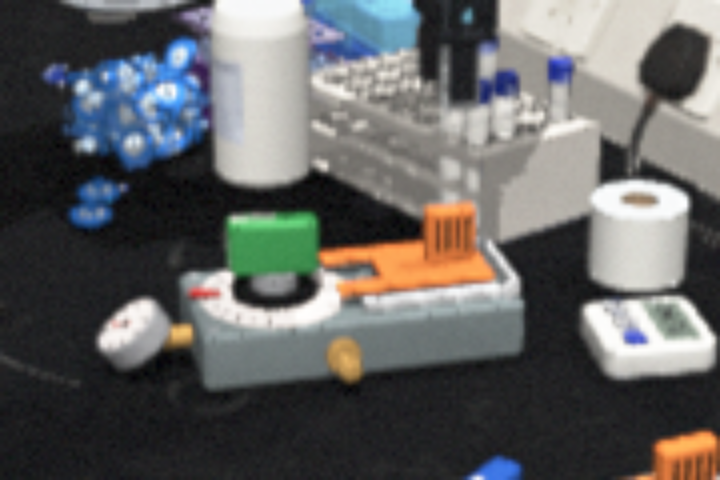

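The fingers (460,60 in the crop) hang above the fin (450,230), and nothing is in the way. Next I'll descend and grip.

```bash
python3 -m pendant '[[[0.002,0.001,0.039,0,0,0,0.5],[0,0,0.039,0,0,0,0.5],[0,0,0.0385,0,0,0,0.5],[0,0,0,0,0,0,0.5],[0,0,0,0,0,0,0.05],[0,0,0,0,0,0,0.05],[0,0,0,0,0,0,0.05],[0,0,0,0,0,0,0.05],[0,0,0,0,0,0,0.05]]]' 40; python3 where.py 0.5731 0.1758 0.074
```

```text
t: 7.35
tcp_pos: [0.6175, 0.1642, 0.0773]
tool_rot: [0.99, -0.141, 0.002, -0.001]
force: [0.2, 0.2, 6.6]
finger_gap: 0.131
gripper_force: 42.1
tcp [0.61749602 0.16419873 0.07726977] q6 1.938765246915494 yaw of tool y -106.18990894133313 z [ 5.05963282e-03  3.49748077e-04 -9.99987139e-01] f [0.23186057 0.1867042  6.61963345] [0.09161727 0.04852688 0.18137333] 0.13072150884024605
shift units [-0.05735641  0.00155387  0.00381144]
```

```bash
python3 -m pendant '[[[-0.0094,0,0,0,0,0,0.05],[-0.0094,0,0,0,0,0,0.05],[-0.0094,0,0,0,0,0,0.05],[-0.0094,0,0,0,0,0,0.05],[-0.0094,0,0,0,0,0,0.05],[-0.0094,0,0,0,0,0,0.05],[0,0,0,0,0,0,0.05],[0,0,0,0,0,0,0.05],[0,0,0,0,0,0,0.05],[0,0,0,0,0,0,0.05]]]'; python3 where.py 0.5731 0.1758 0.074
```

```text
t: 8.35
tcp_pos: [0.5736, 0.1765, 0.0772]
tool_rot: [0.99, -0.141, 0.002, -0.0]
force: [-1.4, -0.9, 10.1]
finger_gap: 0.133
gripper_force: 42.6
tcp [0.57362913 0.17647419 0.07723634] q6 1.9666275072749873 yaw of tool y -106.18319035113721 z [ 4.09954754e-03 -1.85220080e-04 -9.99991580e-01] f [-1.44723262 -0.90128903 10.0930679 ] [-0.18808853  0.13335768  0.21707826] 0.13295477908291053
shift units [-0.00041646  0.00099759  0.00404283]
```

```bash
python3 -m pendant '[[[-0.003,0,0,0,0,0,0.05],[0,0,0,0,0,0,0.05],[0,0,0,0,0,0,0.05],[0.003,0,0,0,0,0,0.05],[0,0,0,0,0,0,0.5],[0,0,0,0,0,0,0.5],[0,0,0,0,0,0,0.5],[0,0,-0.04,0,0,0,0.5],[0,0,-0.05,0,0,0,0.5],[-0.06,0,-0.05,0,0,0,0.5],[-0.06,0,-0.04,0,0,0,0.5],[-0.06,0,-0.03,0,0,0,0.5],[0,0,0,0,0,0,0.5],[0,0,0,0,0,0,0.5]]]'
python3 - <<'E'
from station import eyes
from meas import *
d=eyes.snapshot("wrist"); cv2.imwrite("pics/wrist4.png",d["pixels"][...,::-1])
meas(d)
E
```

```text
t: 9.75
tcp_pos: [0.4521, 0.2118, 0.2294]
tool_rot: [0.99, -0.141, 0.001, -0.0]
force: [0.1, 0.0, 0.5]
finger_gap: 0.497
gripper_force: 0.0
bar top rect c,size (0.515734076499939, 0.19214332103729248) [0.0158 0.0497] n 885 z 0.0891160915543524
bar ang -24.01313 pca 156.1495850266448
red [0.47576181 0.20999425 0.045     ] n 59 depthz 0.045200836637820874
fin (0.5611135959625244, 0.17965282499790192) (0.01270123291760683, 0.05416004732251167) med [0.57382574 0.177458   0.08474889]
red-axle 0.04377713773133004 155.93528665326448 fin-axle 0.04706711461270175 -15.389312928807069
white 150 [-0.01062244  0.00439119]
fork (0.5474713444709778, 0.18306608498096466) (0.05526980757713318, 0.09213799983263016) 74.73210144042969
```

View pics/wrist4.png

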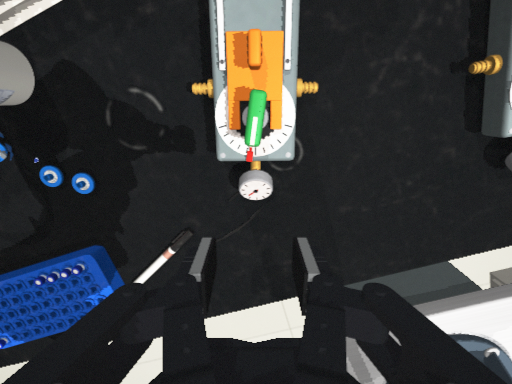

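The fork surrounds the axle, with the fin at (255,47), 60 mm from it. The pointer is still on the red mark at (249,155), and the gripper is clear.

```bash
python3 -c "
from station import job; print(job.sign_off())"
```

```text
the job is handed in; nothing more can be done
None
```

The green regulator's pointer is on the red mark (within about 1° as measured), its lock is fully home with the fin about 60 mm from the axle, the blue regulator was left alone, and the job is handed in; no verdict came back.

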